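# Wind the radiator-cover vent fully open

### The arm

A 6-joint arm with a two-finger parallel gripper is mounted at the origin on the work surface. World frame = base frame: x ahead of the robot, y to its left, z up, the work surface at z = 0. Lengths are in m, angles in rad, forces in N, time in s.
With the tool pointing down it reaches from about 0.3 to 0.875 m from the base axis. Payload 6.4 kg.
Tool frame: the origin (TCP) lies at the very end of the fingers, on their centre line; the grasp point (between the pads) lies ctrl.pinch_z behind it (ctrl.pinch_z is the distance from the TCP to the grasp point, in m); y points along the fingers, z is the direction in which the jaws open and shut, and the axes are right-handed (so a half turn about y gives the same grasp; the last joint's range is limited). The gripper opens to 85 mm and grips with 20 to 120 N. Pads are 22 mm wide; open, the fingers measure 114 mm over their backs; the gripper's body (76 mm by 85 mm) begins 54 mm behind the grasp point. The pads swing forward as they close: fully open they stand 13 mm farther back than shut.
Start: joints at [0.914, 0.181, 1.607, -0, 1.354, -0.206], TCP at [0.251, 0.518, 0.231] pointing down, gripper open.
Joint ranges: [-2.99, 2.99], [-0.89, 2.07], [0.3, 2.58], [-1.14, 4.28], [0, 2.63], [-3.12, 3.12]. Speed limits (rad/s): [2.57, 2.57, 3.01, 3.14, 3.14, 3.14].

### API

Orientations are given as a unit quaternion [w, x, y, z].
In Python, from bench import ctrl gives the robot as it stands.
- The arm moves only by the shell command python3 -m pendant 'ROWS'. ROWS is JSON, one flat list of numbers, 7 for each row, row after row: the shift along the world's x, y, z in m, then the turn, a rotation vector about the world's x, y, z in degrees, then the finger opening in m, from 0 to 0.0854. In form: [tx, ty, tz, rx, ry, rz, hand, tx, ty, tz, rx, ry, rz, hand, ...]. A call has 1 to 12 rows; each row shifts and turns the commanded pose from where the row before left it; what a row does not reach is not made up. A row lasts 1/8 s, in which the tool goes at most 62.5 mm and 10.7 degrees, less where a joint would pass 70% of its speed; a pose out of reach is approached as far as the arm can. A call with a gripper value outside its range is refused whole. The fingers move at their own pace and stop on an object; the grip force is fixed at half the most. Time passes only in rows, so rows that do not move let the fingers close. It gives the time, the measured TCP pose, the force and the opening at its end, in the units of the state.
- ctrl.get_obs(): the state, without advancing time (a new reading comes with each control period).
- ctrl.camera(name): name is "side" or "top" or "wrist"; returns the picture (420x560x3 uint8, red, green, blue); there is no depth.
- ctrl.camera_info(name): a dict with "fx", "fy", "cx", "cy" (pixels), "origin" and "rotation" of the camera in the world; the wrist camera has in their place "tool_from_camera" (4x4, takes a point from camera to tool coordinates, whose origin is the TCP and whose axes are the tool frame's). Camera axes: x right, y down, z forward; pixel columns grow to the right and rows downward; lengths in m; the calibration is good to about 2 mm. A picture is of the moment at which its call begins: read the wrist's pose just before it. camera_info takes no time and is no camera call.
- ctrl.hand_in(): hands the job in, once; it reports no verdict.
Trained networks look in the newest picture that a camera, given by its name, has taken for a name from the list of things; names that differ only in an ending like _2 or _b are one class to them, and where a whole thing is asked for, a point or a joint stands for the part that bears it (a point fixed in the world has none). Each returns a list of dicts, best first, with "score" (0 to 1); they miss things now and then, are a little off and sometimes report something else, mostly with a low value. They report only what shows in the picture. A call takes as long as a camera call.
- ctrl.silhouettes(target, camera): "mask" (420x560 bool, what is visible of it) and "bbox" ([left, top, right, bottom] in pixels, round what is visible of it).
The state is a dict: "time_s": time; "q": joint angles; "dq": joint speeds; "joint_efforts": joint torques, N m; "eef_pos": TCP position; "eef_rot": TCP orientation; "wrist_force": force on the tool from outside, world axes, zero at the start; "torque": the same for the moment, N m; "opening": opening from 0.0 (shut) to 1.0 (fully open).
Only numpy, scipy, OpenCV 4.12 (cv2) and the standard library are available. Lean on these libraries where they do the work, as an engineer would, in place of code of your own. Each camera call takes 0.05 s, during which the arm holds its last target.

### The job

The corridor is chilly and the warm-air vent with the red knob is only partly open. Take its crank by the red knob and wind it clockwise, seen from above, until the vent is fully open (two full turns from shut, so between one and two more turns from where it stands), then let go. Leave the crank with the white knob where it is.

Things in the scene. Friction and masses are not known exactly. Their poses are not given: they have to be found in the camera images.
- red_vent: Vent to open, fixed on the cover: grey gear housing 130 x 130 mm, 42 high, under the crank; slotted aluminium grille 206 long, 130 wide, 26 high adjoins it on the +x side. Origin on the vertical crank axis at z = 0 (cover's top); z up, x from crank to grille. Orange strips fill the grille's slots when shut; black gaps when fully open. A white-knobbed twin stands to one side.
- red_crank (a joint): Angle of the red-knobbed crank, rad, growing clockwise from above: 0 shut, 12.57 (two turns) fully open, stop at 12.74; starts at 0.3 to 4.5. At 0, 6.28 and 12.57 the arm points along the vent's -x, over a yellow mark on the housing; at q the knob is 45 mm from the axis at angle pi - q, counter-clockwise from the vent's x. Friction about 2 N at the knob, no spring: it stays where left.
- red_knob (a point): Centre of the red crank knob: upright plastic cylinder, 24 mm diameter, 40 tall (60 to 100 mm above the cover's top, this point at 80). It spins freely on its pin, so it can stay gripped without turning the hand while the crank goes round. Under it is the flat dark crank arm (top at 58 mm), turning on the axis 45 mm away; nothing near is higher than the arm.
- white_knob (a point): Centre of the white knob of the twin vent's crank, same shape and sizes (24 mm diameter, centre 80 mm above the cover's top). That crank must not be turned.

How it is judged:
At the end, for the whole second after the job is handed in: The red-knobbed crank reads at least 12.05 rad (fully open at 12.57, within 30 degrees), is at rest and released, and the white knob is within 15 mm of where it started (value of joint red_crank above 12.05 rad and velocity of joint red_crank between -0.1 and 0.1 rad/s and distance of white_knob from where it was at the start of the episode below 0.015 m); the robot touches nothing.
It fails at once if the crank with the white knob is turned (its knob moved more than 15 mm) (distance of white_knob from where it was at the start of the episode above 0.015 m).
It also fails if it takes over 53 s, if anything falls off the work surface, if the arm or the gripper's body presses on something with over 40 N, if the wrist force passes 120 N, or if a joint passes its speed limit or range.

## Working session

There is one attempt and no reset: what is moved stays moved. The work goes in short steps, Python scripts to look and compute and a shell command to move; the robot and the scene stay as the last step left them, time stands still between calls to the robot, and variables do not carry over. Pictures are saved under pics/ and viewed, and the job is handed in when it is done.

```bash
mkdir -p pics; ls; python3 - <<'E'
from bench import ctrl
import cv2,numpy as np
o=ctrl.get_obs();print(o, ctrl.pinch_z)
for c in ["side","top"]:
    im=ctrl.camera(c);cv2.imwrite(f"pics/{c}0.png",im[:,:,::-1])
    print(c,ctrl.camera_info(c))
    for t in ["red_knob","white_knob","red_vent"]:
        print(t,[(round(d["score"],2),[round(float(v),1) for v in d["bbox"]], np.argwhere(d["mask"]).mean(0)[::-1].round(1)) for d in ctrl.silhouettes(t,c)])
E
```

```text
pics
{'time_s': 0.0, 'q': array([ 9.13681518e-01,  1.81526414e-01,  1.60805643e+00,  1.96052494e-05,
        1.35380001e+00, -2.06319440e-01]), 'dq': array([-1.27270630e-03, -1.52474105e-03,  8.59668400e-05,  1.47311461e-03,
       -7.94191552e-04,  2.66259084e-03]), 'joint_efforts': array([ 5.91601711e-04, -4.44868934e+01, -3.51339233e+01, -1.36635035e-04,
        8.86003923e-03, -4.07378468e-05]), 'eef_pos': array([0.25014706, 0.51709873, 0.23036898]), 'eef_rot': array([-0.68864809,  0.68979215, -0.15830651,  0.15776454]), 'wrist_force': array([ 0.42321875,  0.33139198, -0.46357095]), 'torque': array([0.04199933, 0.04097288, 0.0220128 ]), 'opening': 1.000637083804321} 0.0187
side {'fx': 439.55315751542116, 'fy': 439.55315751542116, 'cx': 276.9924321305409, 'cy': 210.19584846142038, 'origin': array([ 0.02292967, -0.57410899,  0.74891894]), 'rotation': array([-0.37698194,  0.85803269, -0.31632092,  0.14698842])}
red_knob [(0.79, [213.2, 147.8, 229.9, 175.6], array([221.8, 164.7]))]
white_knob [(0.9, [328.0, 265.3, 366.8, 287.6], array([349. , 276.5]))]
red_vent [(0.81, [182.4, 138.0, 305.7, 212.0], array([243.2, 172.6]))]
top {'fx': 534.7845831284692, 'fy': 534.7845831284692, 'cx': 285.6158083417307, 'cy': 205.01056591740596, 'origin': array([0.39686225, 0.01481347, 1.01163199]), 'rotation': array([ 0.03938702, -0.69834671,  0.7135527 , -0.04003842])}
red_knob [(0.77, [157.9, 181.6, 195.5, 213.8], array([174. , 196.8]))]
white_knob [(0.87, [410.0, 187.7, 454.9, 217.0], array([431.6, 202.7]))]
red_vent [(0.74, [137.7, 63.7, 224.4, 249.2], array([181.5, 158.4]))]
```

View pics/top0.png

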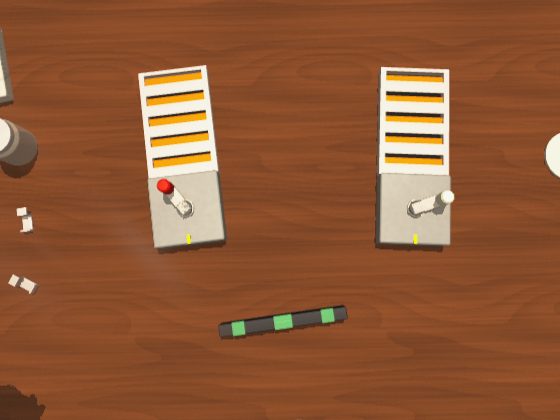

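View pics/side0.png

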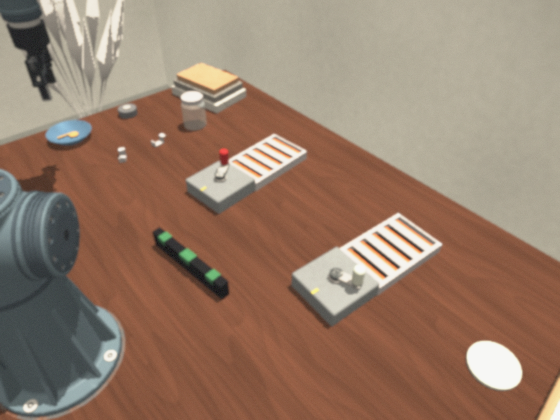

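The top view shows the red vent at left, with its knob near (164,186) and hub near (186,209). The yellow mark at (188,239) is on the near (-x) side. The white vent is at right, with its knob near (448,197).

```bash
cat > h.py <<'E'
import numpy as np,cv2
from bench import ctrl
from scipy.spatial.transform import Rotation as R
def rot(q): q=np.asarray(q,float); return R.from_quat([q[1],q[2],q[3],q[0]]) if q.shape==(4,) else R.from_matrix(q)
def ray(c,uv):
    i=ctrl.camera_info(c);d=np.array([(uv[0]-i["cx"])/i["fx"],(uv[1]-i["cy"])/i["fy"],1])
    return np.array(i["origin"]),rot(i["rotation"]).apply(d)
def atz(c,uv,z):
    o,d=ray(c,uv);return o+d*(z-o[2])/d[2]
def tri(u1,u2,c1="top",c2="side"):
    o1,d1=ray(c1,u1);o2,d2=ray(c2,u2)
    s=np.linalg.lstsq(np.c_[d1,-d2],o2-o1,rcond=None)[0]
    a=o1+s[0]*d1;b=o2+s[1]*d2;return (a+b)/2,np.linalg.norm(a-b)
def redmask(im):
    r,g,b=[im[:,:,k].astype(int) for k in range(3)]
    return (r>120)&(g<50)&(b<50)
E
python3 - <<'E'
from h import *
out={}
for c,roi in (("top",(140,170,210,220)),("side",(205,140,240,180))):
    im=cv2.imread(f"pics/{c}0.png")[:,:,::-1];m=redmask(im);k=np.zeros_like(m);x0,y0,x1,y1=roi;k[y0:y1,x0:x1]=1
    p=np.argwhere(m&k)[:,::-1];print(c,len(p),p.min(0),p.max(0),p.mean(0));out[c]=p.mean(0)
print("knob tri",tri(out["top"],out["side"]))
im=cv2.imread("pics/top0.png");cv2.imwrite("pics/topz.png",cv2.resize(im[160:260,130:240],None,fx=5,fy=5,interpolation=cv2.INTER_CUBIC))
for uv in [(148,177),(217,172),(225,241),(155,247)]: print(atz("top",uv,.042).round(4))
print("hub",atz("top",(186,208),.06),"ymark",atz("top",(188,239),.042))
for z in (.08,.1):print("knob",atz("top",out["top"],z))
E
```

```text
top 62 [158 180] [170 192] [164.82258065 186.32258065]
side 31 [221 155] [226 163] [223.61290323 157.77419355]
knob tri (array([0.54084532, 0.22567252, 0.07459068]), np.float64(0.0008249111717202807))
[0.5635 0.2642 0.042 ]
[0.57   0.1375 0.042 ]
[0.4431 0.1239 0.042 ]
[0.435  0.2506 0.042 ]
hub [0.50270669 0.19113623 0.06      ] ymark [0.44813348 0.19088434 0.042     ]
knob [0.53966837 0.22467578 0.08      ]
knob [0.53660265 0.22017051 0.1       ]
```

View pics/topz.png

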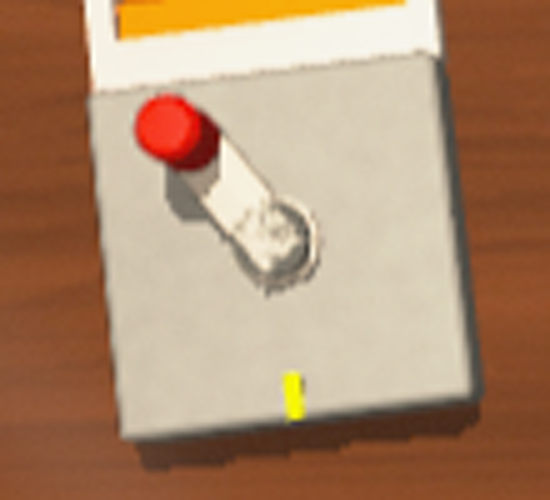

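```bash
python3 -m pendant '[0.029,-0.029,0,0,0,0,0.06,0.029,-0.029,0,0,0,0,0.06,0.029,-0.03,0,0,0,0,0.06,0.029,-0.03,0,0,0,0,0.06,0.029,-0.03,0,0,0,0,0.06,0.029,-0.03,0,0,0,0,0.06,0.029,-0.03,0,0,0,0,0.06,0.029,-0.03,0,0,0,0,0.06,0.029,-0.03,0,0,0,0,0.06,0.026,-0.028,0,0,0,0,0.06,0,0,0,0,0,0,0.06]'
python3 - <<'E'
from h import *
o=ctrl.get_obs();print(o["eef_pos"],rot(o["eef_rot"]).as_matrix().round(3))
im=ctrl.camera("wrist");cv2.imwrite("pics/w1.png",im[:,:,::-1]);print(ctrl.camera_info("wrist"))
print([(d["score"],d["bbox"]) for d in ctrl.silhouettes("red_knob","wrist")])
i=ctrl.camera_info("wrist");T=np.array(i["tool_from_camera"]);Rw=rot(o["eef_rot"]).as_matrix()
m=redmask(im);print(np.argwhere(m).shape)
def pr(p):
    t=Rw.T@(np.array(p)-o["eef_pos"]);c=T[:3,:3].T@(t-T[:3,3]);return [i["fx"]*c[0]/c[2]+i["cx"],i["fy"]*c[1]/c[2]+i["cy"]]
print("proj knob top",pr([.5372,.2216,.1]),"axis",pr([.5035,.1925,.058]))
E
```

```text
time_s: 1.78
eef_pos: [0.5391, 0.2195, 0.2312]
eef_rot: [-0.689, 0.689, -0.159, 0.159]
wrist_force: [-0.1, 0.4, 0.8]
opening: 0.705
[0.53911557 0.21947979 0.23119401] [[ 0.899  0.     0.439]
 [-0.439 -0.     0.899]
 [ 0.001 -1.    -0.   ]]
{'fx': 301.8716208104181, 'fy': 301.8716208104181, 'cx': 283.5134276963861, 'cy': 211.8576696152261, 'tool_from_camera': array([[-5.07389681e-04,  9.47878660e-01,  3.18631116e-01,
        -8.22962457e-02],
       [-5.11356323e-04, -3.18631362e-01,  9.47878575e-01,
        -1.43567175e-01],
       [ 9.99999741e-01,  3.18009772e-04,  6.46374011e-04,
         4.87346713e-04],
       [ 0.00000000e+00,  0.00000000e+00,  0.00000000e+00,
         1.00000000e+00]])}
[(0.82, [234.6, 157.6, 304.4, 208.1])]
(220, 2)
proj knob top [np.float64(283.95602293827494), np.float64(199.05791943638098)] axis [np.float64(245.2841536290016), np.float64(172.11267516594282)]
```

View pics/w1.png

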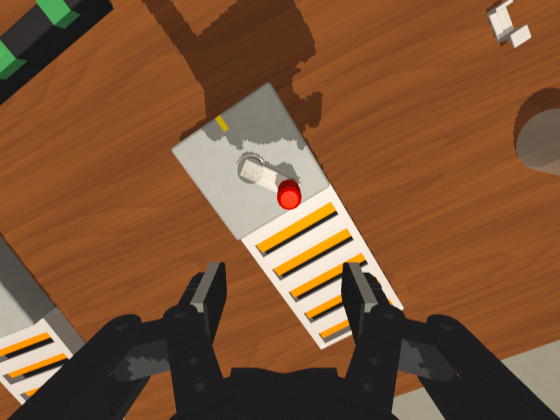

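The wrist view shows the knob top at (290,199) and the hub at (251,170). Both sit about 4 mm further along the jaw axis than the top camera implied. I'll centre on the wrist measurement, descend and close.

```bash
python3 -m pendant '[0,0.005,-0.041,0,0,0,0.06,0,0,-0.041,0,0,0,0.06,0,0,-0.041,0,0,0,0.06,0,0,-0.04,0,0,0,0.06,0,0,0,0,0,0,0.06]'
python3 - <<'E'
from h import *
im=ctrl.camera("wrist");cv2.imwrite("pics/w2.png",im[:,:,::-1])
E
```

```text
time_s: 2.5
eef_pos: [0.5337, 0.227, 0.0651]
eef_rot: [-0.688, 0.69, -0.16, 0.155]
wrist_force: [-0.5, 0.3, 0.1]
opening: 0.702
```

View pics/w2.png

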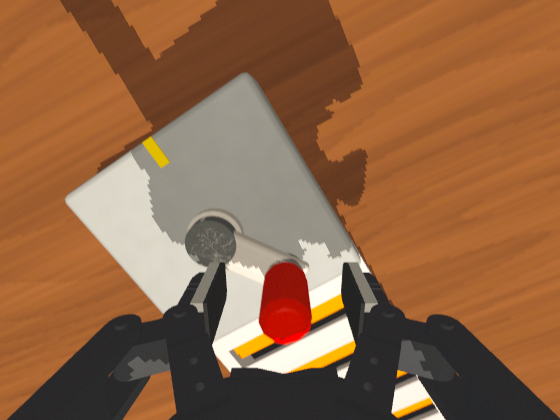

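```bash
python3 - <<'E'
from h import *
o=ctrl.get_obs();print(o["eef_pos"],o["wrist_force"])
i=ctrl.camera_info("wrist");T=np.array(i["tool_from_camera"])
def pr(t):
    c=T[:3,:3].T@(np.array(t)-T[:3,3]);return [round(float(v),1) for v in (i["fx"]*c[0]/c[2]+i["cx"],i["fy"]*c[1]/c[2]+i["cy"])]
z=o["eef_pos"][2]
for x in (-.01,-.005,0,.005,.01): print(x,"top",pr([x,-(.1-z),0]),"bot",pr([x,-(.06-z),0]))
E
```

```text
[0.53587136 0.22728928 0.06758835] [0.21324481 0.05504227 0.45279992]
-0.01 top [282.1, 289.7] bot [282.4, 248.8]
-0.005 top [282.2, 299.8] bot [282.4, 257.0]
0 top [282.2, 309.6] bot [282.4, 265.0]
0.005 top [282.2, 319.1] bot [282.4, 272.9]
0.01 top [282.2, 328.5] bot [282.4, 280.6]
```

The knob top is at about (285,323), so it sits about 7 mm along tool +x and 1 mm along tool +z from the finger centre. I'll shift that much and close.

```bash
python3 - <<'E'
from h import *
o=ctrl.get_obs()
i=ctrl.camera_info("wrist");T=np.array(i["tool_from_camera"])
Rw=rot(o["eef_rot"]).as_matrix()
def bz(uv,z):
    d=Rw@T[:3,:3]@np.array([(uv[0]-i["cx"])/i["fx"],(uv[1]-i["cy"])/i["fy"],1]);p=o["eef_pos"]+Rw@T[:3,3];return p+d*(z-p[2])/d[2]
k=bz((285,323),.1);a=bz((211,241),.062)
print(k,a,k-a,np.hypot(*(k-a)[:2]),np.degrees(np.arctan2((k-a)[1],(k-a)[0])))
c=[bz(u,.042) for u in ((245,74),(67,200))];e=c[0]-c[1];print(e,np.degrees(np.arctan2(e[1],e[0]))-90)
y=bz((149,143),.042);print("mark",y,a-y, np.degrees(np.arctan2((a-y)[1],(a-y)[0])))
E
python3 -m pendant '[0.006,-0.002,0,0,0,0,0.06,0,0,0,0,0,0,0.03,0,0,0,0,0,0,0.01,0,0,0,0,0,0,0.01,0,0,0,0,0,0,0.01,0,0,0,0,0,0,0.01]'
python3 - <<'E'
from h import *
im=ctrl.camera("wrist");cv2.imwrite("pics/w3.png",im[:,:,::-1])
print(ctrl.get_obs()["eef_pos"],ctrl.get_obs()["wrist_force"],ctrl.get_obs()["opening"])
E
```

```text
[0.54285019 0.22537212 0.1       ] [0.50514015 0.19936392 0.062     ] [0.03771004 0.02600819 0.038     ] 0.04580909701983233 34.593594802401086
[-0.01434594  0.12538429  0.        ] 6.527156242103118
mark [0.44513365 0.18952503 0.042     ] [0.0600065  0.00983889 0.02      ] 9.311575081907394
time_s: 3.3
eef_pos: [0.5441, 0.2242, 0.0698]
eef_rot: [-0.689, 0.689, -0.158, 0.158]
wrist_force: [-2.5, -3.0, 8.0]
opening: 0.261
[0.54404782 0.22423206 0.0698071 ] [-2.32986851 -2.60164159  7.22358149] 0.2535916062574297
```

View pics/w3.png

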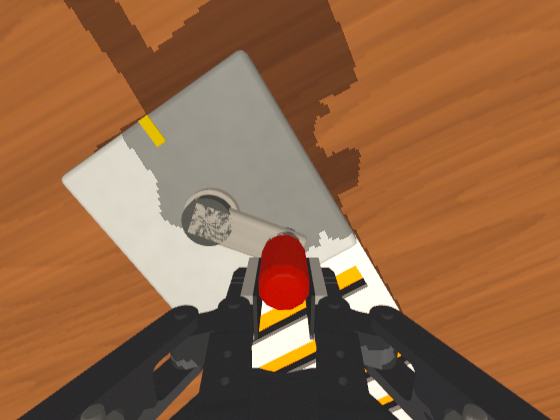

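The pads are centred on the knob (285,290) and the hub is at (208,222). I'll work out the circle steps of 15° from a knob angle of about 37° in world axes.

```bash
python3 - <<'E'
import numpy as np
a=37-15*np.arange(0,39);p=np.round(45*np.c_[np.cos(np.radians(a)),np.sin(np.radians(a))],0)
for k in range(24):print(k,a[k],a[k+1],p[k+1]-p[k])
E
```

```text
0 37 22 [  6. -10.]
1 22 7 [  3. -12.]
2 7 -8 [  0. -11.]
3 -8 -23 [ -4. -12.]
4 -23 -38 [ -6. -10.]
5 -38 -53 [-8. -8.]
6 -53 -68 [-10.  -6.]
7 -68 -83 [-12.  -3.]
8 -83 -98 [-11.   0.]
9 -98 -113 [-12.   4.]
10 -113 -128 [-10.   6.]
11 -128 -143 [-8.  8.]
12 -143 -158 [-6. 10.]
13 -158 -173 [-3. 12.]
14 -173 -188 [ 0. 11.]
15 -188 -203 [ 4. 12.]
16 -203 -218 [ 6. 10.]
17 -218 -233 [8. 8.]
18 -233 -248 [10.  6.]
19 -248 -263 [12.  3.]
20 -263 -278 [11.  0.]
21 -278 -293 [12. -4.]
22 -293 -308 [10. -6.]
23 -308 -323 [ 8. -8.]
```

```bash
python3 -m pendant '[0.006,-0.01,0.001,0,0,0,0.01,0.003,-0.012,0,0,0,0,0.01,0,-0.011,0,0,0,0,0.01]'; python3 -m pendant '[-0.004,-0.012,0,0,0,0,0.01,-0.006,-0.01,0,0,0,0,0.01,-0.008,-0.008,0,0,0,0,0.01]'
```

```text
time_s: 3.72
eef_pos: [0.5556, 0.1914, 0.0701]
eef_rot: [0.69, -0.688, 0.156, -0.16]
wrist_force: [8.2, 2.1, -5.6]
opening: 0.257
time_s: 4.1
eef_pos: [0.5386, 0.1586, 0.0702]
eef_rot: [-0.689, 0.69, -0.155, 0.161]
wrist_force: [9.4, -7.3, -5.7]
opening: 0.258
```

```bash
python3 -m pendant '[-0.01,-0.006,0,0,0,0,0.01,-0.012,-0.003,0,0,0,0,0.01,-0.011,0,0,0,0,0,0.01,-0.012,0.004,0,0,0,0,0.01,-0.01,0.006,0,0,0,0,0.01,-0.008,0.008,0,0,0,0,0.01]'; python3 -m pendant '[-0.006,0.01,0,0,0,0,0.01,-0.003,0.012,0,0,0,0,0.01,0,0.011,0,0,0,0,0.01,0.004,0.012,0,0,0,0,0.01,0.006,0.01,0,0,0,0,0.01,0.008,0.008,0,0,0,0,0.01]'
```

```text
time_s: 4.85
eef_pos: [0.4724, 0.17, 0.07]
eef_rot: [0.689, -0.689, 0.158, -0.159]
wrist_force: [5.0, -0.7, -1.0]
opening: 0.261
time_s: 5.6
eef_pos: [0.4843, 0.2309, 0.0699]
eef_rot: [-0.688, 0.691, -0.155, 0.16]
wrist_force: [12.3, -21.8, -2.3]
opening: 0.262
```

```bash
python3 -m pendant '[0.011,0.004,0,0,0,0,0.01,0.012,0.003,0,0,0,0,0.01,0.011,0,0,0,0,0,0.01,0.012,-0.004,0,0,0,0,0.01,0.01,-0.006,0,0,0,0,0.01,0.008,-0.008,0,0,0,0,0.01]'
python3 - <<'E'
from h import *
im=ctrl.camera("top");cv2.imwrite("pics/top1.png",im[:,:,::-1])
E
```

```text
time_s: 6.35
eef_pos: [0.5444, 0.2238, 0.0699]
eef_rot: [0.69, -0.689, 0.158, -0.158]
wrist_force: [-2.3, 0.9, 6.8]
opening: 0.256
```

View pics/top1.png

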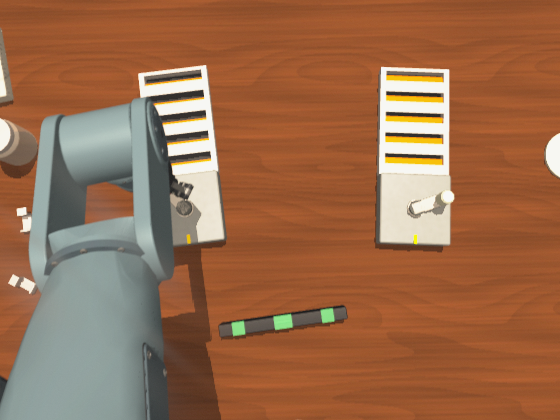

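One full turn is done. The red grille's slots are now mostly black, and the white knob is unmoved at (448,197). About 210° remain, which is 14 rows.

```bash
python3 -m pendant '[0.006,-0.01,0,0,0,0,0.01,0.003,-0.012,0,0,0,0,0.01,0,-0.011,0,0,0,0,0.01,-0.004,-0.012,0,0,0,0,0.01,-0.006,-0.01,0,0,0,0,0.01,-0.008,-0.008,0,0,0,0,0.01,-0.01,-0.006,0,0,0,0,0.01]'; python3 -m pendant '[-0.012,-0.003,0,0,0,0,0.01,-0.011,0,0,0,0,0,0.01,-0.012,0.004,0,0,0,0,0.01,-0.01,0.006,0,0,0,0,0.01,-0.008,0.008,0,0,0,0,0.01,-0.006,0.01,0,0,0,0,0.01]'; python3 -m pendant '[-0.003,0.012,0,0,0,0,0.01,0,0,0,0,0,0,0.01]'
```

```text
time_s: 7.28
eef_pos: [0.5276, 0.1519, 0.07]
eef_rot: [-0.689, 0.69, -0.156, 0.16]
wrist_force: [4.3, -3.5, 2.7]
opening: 0.258
time_s: 8.02
eef_pos: [0.4679, 0.1792, 0.07]
eef_rot: [0.69, -0.689, 0.157, -0.159]
wrist_force: [9.6, 1.3, -2.1]
opening: 0.258
time_s: 8.28
eef_pos: [0.4657, 0.192, 0.0699]
eef_rot: [0.69, -0.688, 0.156, -0.159]
wrist_force: [9.3, 1.8, -0.8]
opening: 0.263
```

```bash
python3 - <<'E'
from h import *
im=ctrl.camera("wrist");cv2.imwrite("pics/w4.png",im[:,:,::-1])
E
```

```text
(no output)
```

View pics/w4.png

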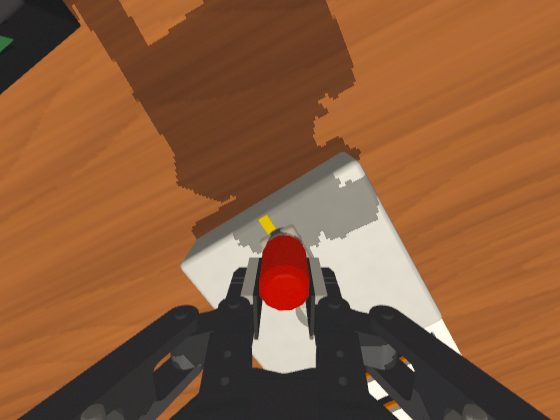

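The crank arm now points at the yellow mark (267,226). I'll release and go straight up.

```bash
python3 -m pendant '[0,0,0,0,0,0,0.06,0,0,0,0,0,0,0.06,0,0,0,0,0,0,0.06,0,0,0.02,0,0,0,0.06,0,0,0.04,0,0,0,0.06,0,0,0.04,0,0,0,0.06,0,0,0.04,0,0,0,0.06,0,0,0.04,0,0,0,0.06,-0.03,0.04,0.02,0,0,0,0.06,-0.03,0.04,0,0,0,0,0.06,-0.03,0.04,0,0,0,0,0.06,0,0,0,0,0,0,0.06]'
python3 - <<'E'
from h import *
for c in("top","wrist"):
    im=ctrl.camera(c);cv2.imwrite(f"pics/{c}9.png",im[:,:,::-1])
a=cv2.imread("pics/top9.png");b=cv2.imread("pics/wrist9.png")
cv2.imwrite("pics/end.png",cv2.resize(np.hstack([a,b]),(800,300),interpolation=cv2.INTER_AREA))
E
```

```text
time_s: 9.82
eef_pos: [0.3712, 0.3125, 0.2691]
eef_rot: [0.69, -0.69, 0.157, -0.156]
wrist_force: [1.0, -0.5, -0.2]
opening: 0.702
```

View pics/end.png

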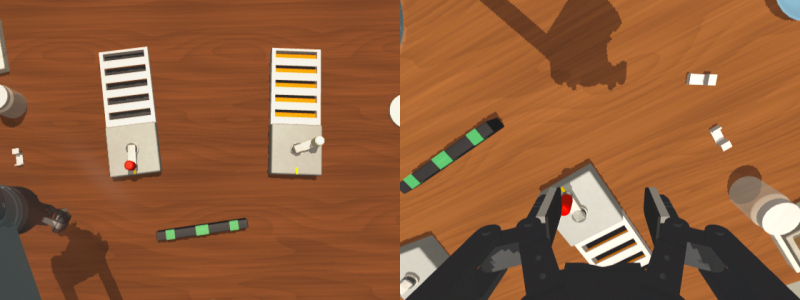

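```bash
python3 - <<'E'
from h import *
im=cv2.imread("pics/top9.png")[:,:,::-1];p=np.argwhere(redmask(im))[:,::-1];p=p[(p[:,0]>140)&(p[:,0]<230)&(p[:,1]>200)&(p[:,1]<250)]
k=atz("top",p.mean(0),.095);ax=np.array([.504,.194]);d=k[:2]-ax
print(p.mean(0),k,np.hypot(*d),np.degrees(np.arctan2(d[1],d[0]))%360)
print(ctrl.get_obs()["wrist_force"])
a=cv2.imread("pics/top0.png")[180:220,400:460].astype(int);b=cv2.imread("pics/top9.png")[180:220,400:460].astype(int);print(abs(a-b).max())
ctrl.hand_in()
E
```

```text
[182.40322581 231.53225806] [0.4583401  0.19084581 0.095     ] 0.04576871513036487 183.95171947888932
[ 0.04141444 -0.74985975  0.276431  ]
8
the job is handed in; nothing more can be done
```

The red-knobbed vent is now fully open as far as the pictures show, and I've handed the job in. I gripped the crank by the red knob and wound it clockwise about 570°, from roughly 2.6 rad. Then I let go and moved the arm up and clear, at about 9.8 s of the 53 s allowed.

- **Crank angle:** in the last top view the knob sits at about 184° in world axes. The vent's own -x direction is about 185°, so the crank reads about 12.57 rad, give or take a few degrees. The arm points at the yellow mark and all the grille slots show black.
- **White crank:** its part of the top view is unchanged from the start, so it was not moved.
- **Forces:** the highest wrist force I read was about 25 N, during the first turn. After release it read about zero.
- **Disagreements:** the top and wrist cameras disagreed by about 4–5 mm on where the knob was. I centred the grip on the wrist view and moved the circle's centre by about 2 mm partway through, going by the forces. No check failed.

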